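# Close and hold a dowelled pressing form

## Task

A freshly glued board blank lies in the lower half of the pressing form, and the upper half has toppled onto its side. Stand the upper half upright, fit it grip-up onto the two dowels of the lower half and press the halves fully shut against the ejector spring, leaving the things round about where they are. Do not let go: finish with the fingers still on the upper half, holding the form firmly pressed shut.

Things in the scene. Friction and masses are not known exactly. Their poses are not given: they have to be found in the camera images.
- lower_half: Lower half of the form, screwed down: a 112x205x12 mm plywood board under a wooden block, 64 mm (x) by 150 mm (y), whose flat top (mating face) is 40 mm above the table. Two steel dowels stand on that face at x 0, y -57 and +57 mm; between them is a 37x75 mm recess with a sprung plate and the blank. Origin: centre of the underside; z up, y along the line of the dowels.
- lower_face (a point): Centre of the lower half's mating face, 40 mm above the table, midway between the dowels.
- dowel_tip (a point): Tip of the dowel at y = +57 mm. Each dowel is 10 mm thick and 32 mm tall (tip 72 mm above the table), straight for 22 mm, then tapering to a nose 5 mm wide.
- ejector (a joint): Downward travel (m) of the sprung plate under the blank. 0: up, the blank stands 8 mm proud of the mating face; 0.008: form fully shut. The spring lifts with 4.5 N at 0, 12.5 N at 0.008: the upper half rests on the dowels about 8 mm open, shuts only while pushed down with 9 to 10 N beside its weight, and springs open when let go.
- board_blank: Loose glued board blank, 34x72x13 mm, 0.03 kg, lying in the recess of the lower half on the ejector plate. Origin: centre of its underside; z up, y along its length.
- upper_half: Loose upper half, about 0.32 kg: a wooden block 60 (x) by 145 (y) by 45 mm (z) with two 12 mm through holes, 2 mm chamfers, at x 0, y -57 and +57 mm, and a grip on top. Fits either way round. Origin: centre of the mating face (underside); z from there to the grip, y along the holes. It starts lying on a long 145x45 mm side, z axis level and roughly to the robot's left.
- grip (a point): Point in the grip of the upper half, 73 mm from the mating face. The grip is 28 mm (x) by 40 mm (y) and stands 50 mm out of the block's top, z = 45 to 95 mm, on a 40x56 mm foot 4 mm thick. Lying, its middle is 30 mm above the table. Stood on a long lower edge and tilted less than 45 degrees from upright, the upper half settles upright by itself.
- clamp_tool: Bystander: small F-clamp with red jaws lying behind the work, 82x232x17 mm; leave it where it is.
- masking_tape: Bystander: roll of masking tape, 96 mm across, 48 mm high; leave it where it is.
- paste_pot: Bystander: pot, 74 mm across, 83 mm high; leave it where it is.
- paste_brush: Bystander: flat brush, 59x203x12 mm; leave it where it is.
- folder: Bystander: bone folder, 24x148x4 mm, lying near the front edge; leave it where it is.
- spare_weight: Bystander: cast weight block, 44x118x30 mm; leave it where it is.
- square: Bystander: try square with wooden stock, 110x169x16 mm; leave it where it is.

How it is judged:
By the outcome, as a careful person would: the job done as asked, in the order asked, and still so for the second after the job is handed in, while the arm keeps its last pose, push and grip.
It also fails if it takes over 61 s, if anything falls off the work surface, if the arm or the gripper's body presses on something with over 40 N, if the wrist force passes 120 N, or if a joint passes its speed limit or range.

## Robot

A 6-joint arm with a two-finger parallel gripper is mounted at the origin on a cart in front of the work surface, level with it; the furniture and walls round the work are solid. World frame = base frame: x ahead of the robot, y to its left, z up, the work surface at z = 0. Lengths are in m, angles in rad, forces in N, time in s.
With the tool pointing down it reaches from about 0.35 to 0.85 m from the base axis. Payload 8.1 kg.
Tool frame: the origin (TCP) lies on the centre line of the jaws, within the pads' length; the fingertips stand 22 mm ahead of it and the grasp point (between the pads) lies 3 mm ahead of it; z points along the fingers, y is the line along which they close (so a half turn about z gives the same grasp; the last joint's range is limited). The gripper opens to 93 mm and grips with 3 to 60 N. Pads are 15 mm wide; open, the fingers measure 128 mm over their backs; the gripper's body (75 mm by 188 mm) begins 65 mm behind the grasp point.
Start: joints at [-1.379, 0.13, 1.488, -0, 1.523, -0.085], TCP at [0.164, -0.577, 0.241] pointing down, gripper open.
Joint ranges: [-2.96, 2.96], [-0.89, 2.26], [0.02, 2.5], [-1.34, 4.48], [0, 2.73], [-2.66, 2.66]. Speed limits (rad/s): [2.39, 2.39, 2.79, 3.14, 3.14, 3.14].

## Interface

Orientations are given as a rotation vector (axis times angle).
In Python, from plant import robot gives the robot as it stands.
- The arm moves only by the tool tcp_steps, called after ">>>" as a command line: name --argument value ..., lists and objects as JSON in quotes. Schema: {"type":"object","properties":{"moves":{"type":"array","items":{"type":"array","items":{"type":"number"},"minItems":5,"maxItems":5},"minItems":1,"maxItems":20},"grip_n":{"type":"number"},"only":{"type":"string"},"quiet":{"type":"boolean"},"lines":{"type":"string"}},"required":["moves"],"additionalProperties":false}. moves is a list of rows, 1 to 20 of them, each of 5 numbers: the finger opening in m, then dx, dy, dz in units of 100 mm, then a turn about the tool's z in rad; each row shifts and turns the commanded pose from where the row before left it, along the tool's axes as they then stand; what a row does not reach is not made up. A row lasts 1/10 s, in which the tool goes at most 0.05 m and 0.15 rad, less where a joint would pass 70% of its speed; a pose out of reach is approached as far as the arm can. The fingers move at their own pace and stop on an object; grip_n is the grip in N (left out, the last holds). Time passes only in rows, so rows that do not move let the fingers close. The tool returns the time, the measured TCP pose, the force, the opening and the grip force at its end. only (a regular expression) keeps the lines of the reply that match it, lines (a string "A,B") keeps lines A to B, and quiet returns only ok. Input that does not fit is refused with a message, and nothing moves.
- robot.read_state(): the state, without advancing time (a new reading comes with each control period).
- robot.read_camera(name): name is "scene" or "top"; returns a dict with "image" (480x640x3 uint8, red, green, blue), "fx", "fy", "cx", "cy" (pixels), "R" (3x3) and "t" (3): a world point X has camera coordinates R X + t. Camera axes: x right, y down, z forward; pixel columns grow to the right and rows downward; lengths in m; the calibration is good to about 2 mm. A picture is of the moment at which its call begins. There is no depth.
- robot.close_job(): hands the job in; it is judged then, once.
The state is a dict: "t": time; "q": joint angles; "dq": joint speeds; "joint_torque": joint torques, N m; "tool_pos": TCP position; "orientation": TCP orientation; "force": force on the tool from outside, world axes, zero at the start; "wrist_torque": the same for the moment, N m; "opening": finger opening in m; "gripper_force": force on a finger pad.
Only numpy, scipy, OpenCV 4.12 (cv2) and the standard library are available. Lean on these libraries where they do the work, as an engineer would, in place of code of your own. Each camera call takes 0.05 s, during which the arm holds its last target. There are 200 camera calls.

## Working session

There is one attempt and no reset: what is moved stays moved. The work goes in short steps, Python scripts to look and compute and a tool call to move; the robot and the scene stay as the last step left them, time stands still between calls to the robot, and variables do not carry over. Pictures are saved under pics/ and viewed, at most 10 in all, crops included, and the job is handed in when it is done.

```bash
ls; mkdir -p pics; python3 - <<'E'
from plant import robot
import cv2
for n in("scene","top"):
    c=robot.read_camera(n); cv2.imwrite(f"pics/{n}0.png",c["image"][:,:,::-1]); print(n,c["fx"],c["fy"],c["cx"],c["cy"],c["R"],c["t"])
s=robot.read_state(); print(s)
E
```

```text
pics
plant.py
scene 556.0526799669482 556.0526799669482 317.99976157643925 240.00781631377086 [[-0.71958129 -0.69405904 -0.0220186 ]
 [-0.26739034  0.30620764 -0.91364068]
 [ 0.64086283 -0.65155117 -0.40592597]] [0.41847152 0.23785114 1.06167866]
top 441.07415119305267 441.07415119305267 322.68425400783485 238.015066401751 [[-0.01779239 -0.99982679  0.00546087]
 [-0.99440416  0.01712652 -0.10424516]
 [ 0.10413358 -0.00728509 -0.99453664]] [0.00921449 0.5676348  1.02897869]
{'t': 0.1, 'q': array([-1.37937084e+00,  1.31072470e-01,  1.48915095e+00,  2.56332991e-06,
        1.52300257e+00, -8.53944524e-02]), 'dq': array([ 0.00024571, -0.00183036, -0.00346653, -0.00197834,  0.00038606,
        0.00087814]), 'joint_torque': array([-3.99477794e-04, -5.61341536e+01, -4.93095767e+01,  7.67460745e-02,
        2.90790852e-02, -8.36423624e-05]), 'tool_pos': array([ 0.16391481, -0.57668812,  0.23971086]), 'orientation': array([-3.10993287e+00, -4.33215474e-01,  1.31870101e-04]), 'force': array([ 0.55906426, -0.45946878, -0.62045195]), 'wrist_torque': array([ 0.03593871, -0.02247747, -0.05552238]), 'gripper_force': 0.0, 'opening': 0.09302150313360194}
```
View pics/scene0.png

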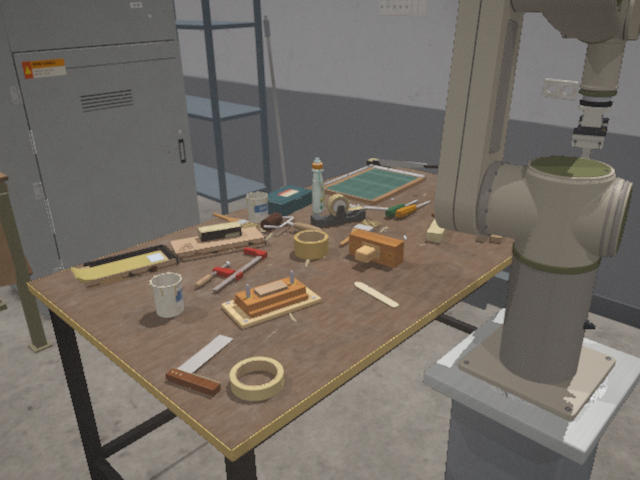

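View pics/top0.png

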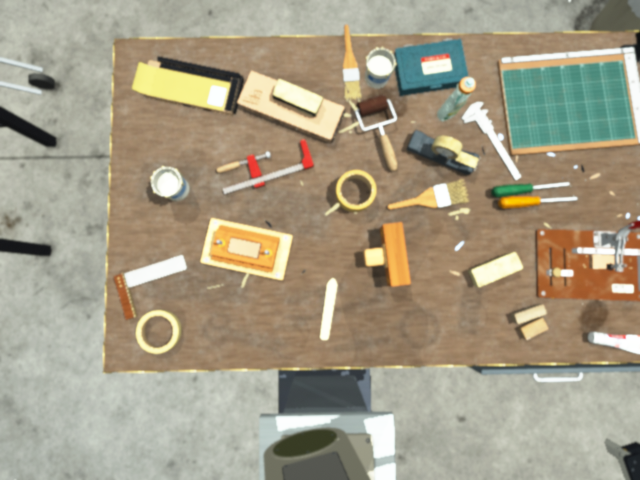

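The two views show the lower half at top (247,248) / scene (271,297). The upper half lies at top (395,255) / scene (375,248), with its grip pointing to +y.

```bash
python3 - <<'E'
import cv2,numpy as np
t=cv2.imread("pics/top0.png");s=cv2.imread("pics/scene0.png")
f=lambda im,x,y:cv2.resize(im[y:y+75,x:x+100],(400,300),interpolation=cv2.INTER_CUBIC)
cv2.imwrite("pics/crop0.png",np.vstack([np.hstack([f(t,197,210),f(t,340,215)]),np.hstack([f(s,222,258),f(s,320,215)])]))
E
```

View pics/crop0.png

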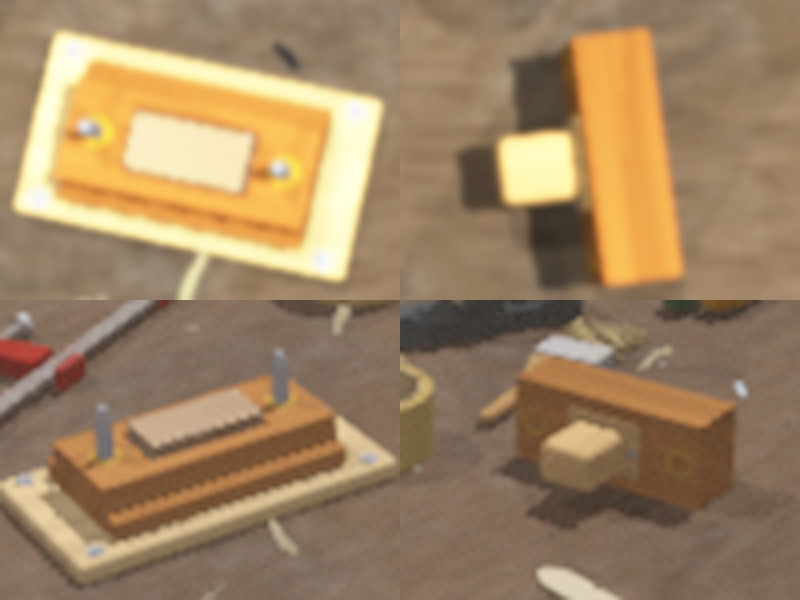

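The crops show three things:
- **Dowel tips:** at top ≈ (220,241) and (267,252), and at scene ≈ (247,284) and (292,271).
- **Grip's upper face:** centred at top ≈ (374,257).
- **Block's upper side face:** centred at top ≈ (397,254).

Next I'll measure them with masks and rays.

```bash
cat > h.py <<'E'
import cv2,numpy as np
from plant import robot
def ray(c,uv):
    K=np.array([[c["fx"],0,c["cx"]],[0,c["fy"],c["cy"]],[0,0,1]]);R=np.array(c["R"])
    return -R.T@np.array(c["t"]),R.T@np.linalg.solve(K,[*uv,1])
def plane(c,uv,z):
    o,d=ray(c,uv);return o+d*(z-o[2])/d[2]
def tri(c1,u1,c2,u2):
    o1,d1=ray(c1,u1);o2,d2=ray(c2,u2)
    k=np.linalg.lstsq(np.c_[d1,-d2],o2-o1,rcond=None)[0]
    a,b=o1+d1*k[0],o2+d2*k[1];return (a+b)/2,np.linalg.norm(a-b)
def blobs(img,lo,hi,box,amin=6):
    x0,y0,x1,y1=box;h=cv2.cvtColor(img[y0:y1,x0:x1],cv2.COLOR_RGB2HSV)
    m=cv2.inRange(h,lo,hi);cs=cv2.findContours(m,cv2.RETR_EXTERNAL,cv2.CHAIN_APPROX_NONE)[0]
    return [c.reshape(-1,2)+[x0,y0] for c in sorted(cs,key=cv2.contourArea,reverse=True) if cv2.contourArea(c)>=amin]
E
python3 - <<'E'
from h import *
np.set_printoptions(precision=4,suppress=True)
T=robot.read_camera("top");S=robot.read_camera("scene")
h=cv2.cvtColor(T["image"],cv2.COLOR_RGB2HSV)
for n,(u,v) in dict(block=(397,254),grip=(374,257),board=(206,253),boardR=(286,255),lblock=(235,262),tab=(340,330),foot=(384,257),tip=(220,241)).items(): print(n,h[v,u])
hs=cv2.cvtColor(S["image"],cv2.COLOR_RGB2HSV)
for n,(u,v) in dict(grip=(365,248),block=(380,238),dow=(248,289),dow2=(292,276),lb=(240,298),top=(270,290)).items(): print(n,hs[v,u])
for a,b in [((220,241.5),(247.5,284.5)),((267,252),(292,271))]: print("tip",tri(T,a,S,b))
def show(c,n,bl,z):
    for k in bl[:3]:
        r=cv2.minAreaRect(k.astype(np.float32)); P=np.array([plane(c,p,z) for p in cv2.boxPoints(r)])
        print(n,r,'\n c',P.mean(0)[:2],'sides',np.linalg.norm(P[1]-P[0]),np.linalg.norm(P[2]-P[1]),'ang',[np.degrees(np.arctan2(*(q)[1::-1])) for q in (P[1]-P[0],P[2]-P[1])])
show(T,"block",blobs(T["image"],(8,150,170),(17,255,255),(340,215,440,295)),.06)
show(T,"grip",blobs(T["image"],(14,60,225),(30,170,255),(350,235,390,275)),.044)
show(T,"board",blobs(T["image"],(17,30,200),(32,175,255),(195,212,300,287)),.012)
E
```

```text
block [ 16 174 237]
grip [ 28  70 255]
board [ 29  46 254]
boardR [ 28  38 255]
lblock [ 16 175 234]
tab [ 16  86 157]
foot [ 18 131 200]
tip [ 20  32 192]
grip [ 17  91 226]
block [ 15 148 177]
dow [  0  13 117]
dow2 [  0  11 120]
lb [ 14 150 167]
top [ 14  69 199]
tip (array([0.5622, 0.2394, 0.0669]), np.float64(0.006770328019354168))
tip (array([0.5351, 0.1299, 0.0682]), np.float64(0.004397970636744737))
block ((395.9104919433594, 254.07861328125), (62.513431549072266, 20.419294357299805), 82.40535736083984) 
 c [ 0.5246 -0.17  ] sides 0.04796277908217434 0.14529228597673985 ang [np.float64(-83.33733836650303), np.float64(-174.5443542745522)]
grip ((373.9878234863281, 256.3902587890625), (16.454299926757812, 18.00033950805664), 83.6598129272461) 
 c [ 0.5206 -0.1208] sides 0.04262347173484477 0.03881586561555222 ang [np.float64(-84.64739662533329), np.float64(-175.49049670692992)]
board ((244.57058715820312, 255.18235778808594), (85.36213684082031, 61.282859802246094), 12.52880859375) 
 c [0.5315 0.1896] sides 0.14873142808078252 0.20938710449363618 ang [np.float64(-11.933104428007422), np.float64(-103.57639853160556)]
```

```bash
python3 - <<'E'
from h import *
np.set_printoptions(precision=4,suppress=True)
T=robot.read_camera("top");S=robot.read_camera("scene")
B=np.float32([(211.5,218),(292.75,234.5),(282.75,280),(200.25,262.5)])
g=cv2.cvtColor(T["image"],cv2.COLOR_RGB2GRAY); 
P=np.array([plane(T,p,.012) for p in B]);print("board",P[:,:2],P.mean(0),[np.degrees(np.arctan2(*(P[i]-P[j])[1::-1])) for i,j in((0,1),(3,2),(0,3),(1,2))])
for w in [(213,234,227,249),(260,245,274,260)]:
    for k in blobs(T["image"],(0,0,120),(180,75,255),w,2): print("top dowel",k.min(0),k.max(0),k.mean(0))
for w in [(243,278,253,304),(287,264,297,290)]:
    for k in blobs(S["image"],(0,0,70),(180,45,255),w,2): print("scene dowel",k.min(0),k.max(0),k[k[:,1]<=k[:,1].min()+1].mean(0))
print("grip",tri(T,(374,256.4),S,(365.5,251)))
# back-projections of expected tips from board fit
c=P.mean(0);
E
```

```text
board [[0.6235 0.2705]
 [0.5794 0.0721]
 [0.4693 0.0974]
 [0.515  0.2968]] [0.5468 0.1842 0.012 ] [np.float64(77.47668090951544), np.float64(77.07656828820623), np.float64(-13.623979823906124), np.float64(-12.94632564988324)]
top dowel [217 240] [221 243] [218.6667 241.75  ]
top dowel [265 250] [268 253] [266.5 251.9]
scene dowel [245 284] [249 296] [247.  284.4]
scene dowel [290 270] [293 282] [291.25 270.5 ]
grip (array([ 0.522 , -0.1211,  0.0354]), np.float64(0.002586452043545085))
```

```bash
python3 - <<'E'
import cv2,numpy as np
t=cv2.imread("pics/top0.png");s=cv2.imread("pics/scene0.png")
f=lambda im,x,y:cv2.resize(im[y:y+30,x:x+40],(400,300),interpolation=cv2.INTER_NEAREST)
cv2.imwrite("pics/crop1.png",np.vstack([np.hstack([f(t,200,230),f(t,250,240)]),np.hstack([f(s,230,278),f(s,275,262)])]))
E
```

```text
(no output)
```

View pics/crop1.png

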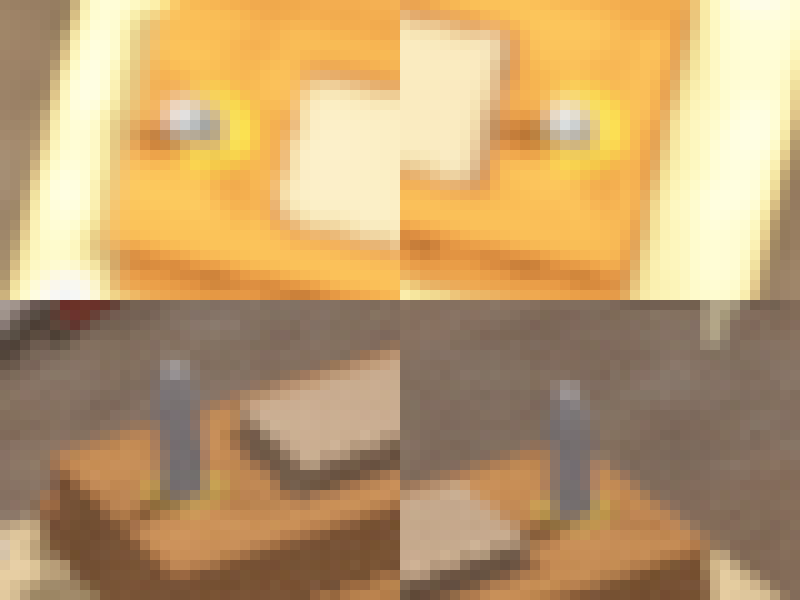

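Zoomed in, the tips are at top (217.7,240.6) and (266.1,251.2), and at scene (247.0,284.2) and (291.3,270.1). Now I'll triangulate them and compare with the board fit.

```bash
python3 - <<'E'
from h import *
np.set_printoptions(precision=4,suppress=True)
T=robot.read_camera("top");S=robot.read_camera("scene")
L=tri(T,(217.7,240.6),S,(247,284.2));R=tri(T,(266.1,251.2),S,(291.3,270.1));print(L,R,(L[0]+R[0])/2,np.degrees(np.arctan2(*(L[0]-R[0])[1::-1])))
for c,a,b in((T,(217.7,240.6),(266.1,251.2)),(S,(247,284.2),(291.3,270.1))):
    p,q=plane(c,a,.072),plane(c,b,.072);print(p,q,(p+q)/2,np.linalg.norm(p-q),np.degrees(np.arctan2(*(p-q)[1::-1])))
s=robot.read_state();p=s["tool_pos"]
x=np.radians(15.86);X=np.array([np.cos(x),np.sin(x)]);Y=np.array([np.sin(x),-np.cos(x)])
d=np.array([.5198,-.1203])-p[:2];print("to grip tool dx,dy",d@X,d@Y, p)
E
```

```text
(array([0.5627, 0.2427, 0.0692]), np.float64(0.0027917449926181622)) (array([0.5365, 0.1313, 0.0707]), np.float64(0.003480926309581073)) [0.5496 0.187  0.0699] 76.73235745571478
[0.5615 0.241  0.072 ] [0.5351 0.13   0.072 ] [0.5483 0.1855 0.072 ] 0.11416156454201024 76.64851056257666
[0.56   0.2465 0.072 ] [0.5361 0.134  0.072 ] [0.548  0.1902 0.072 ] 0.11501387329452223 78.02162067932161
to grip tool dx,dy 0.4671082439745066 -0.3421635834563944 [ 0.164  -0.5771  0.2405]
```

Careful with the scale: shifts go in units of 100 mm. That gives: 0.0334 m is 0.334, -0.0244 m is -0.244.

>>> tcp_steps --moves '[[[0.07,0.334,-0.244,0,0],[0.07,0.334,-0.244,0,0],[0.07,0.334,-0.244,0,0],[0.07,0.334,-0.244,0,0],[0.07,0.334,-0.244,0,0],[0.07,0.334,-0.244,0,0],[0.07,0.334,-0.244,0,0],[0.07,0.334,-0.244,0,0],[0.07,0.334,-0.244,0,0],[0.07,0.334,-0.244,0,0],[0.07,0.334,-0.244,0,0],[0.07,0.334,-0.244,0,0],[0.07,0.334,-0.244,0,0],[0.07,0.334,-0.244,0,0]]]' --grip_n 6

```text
refused: moves[0]: the value is too long (schema: maxItems 5). Nothing was moved.
```

The error is about the shape of the input: a list of rows, each a list of 5 numbers. Fixing that and sending the same move.

>>> tcp_steps --moves '[[0.07,0.334,-0.244,0,0],[0.07,0.334,-0.244,0,0],[0.07,0.334,-0.244,0,0],[0.07,0.334,-0.244,0,0],[0.07,0.334,-0.244,0,0],[0.07,0.334,-0.244,0,0],[0.07,0.334,-0.244,0,0],[0.07,0.334,-0.244,0,0],[0.07,0.334,-0.244,0,0],[0.07,0.334,-0.244,0,0],[0.07,0.334,-0.244,0,0],[0.07,0.334,-0.244,0,0],[0.07,0.334,-0.244,0,0],[0.07,0.334,-0.244,0,0]]' --grip_n 6

```text
t: 1.8
tool_pos: [0.5214, -0.1192, 0.2409]
orientation: [3.111, 0.433, 0.001]
force: [1.0, -0.1, 0.4]
opening: 0.07
gripper_force: 0.0
```

>>> tcp_steps --moves '[[0.07,0,0,0,-0.139],[0.07,0,0,0,-0.139],[0.07,0,0,0,-0.139],[0.07,0,0,0,-0.139],[0.07,0,0,0,-0.139],[0.07,0,0,0,-0.139],[0.07,0,0,0,-0.139],[0.07,0,0,0,-0.139],[0.07,0,0,0,-0.139],[0.07,0,0,0,-0.139],[0.07,0,0,0,0],[0.07,0,0,0,0]]'

```text
t: 3.0
tool_pos: [0.5204, -0.1208, 0.2407]
orientation: [2.117, 2.321, 0.0]
force: [0.3, 0.1, -0.6]
opening: 0.0701
gripper_force: 0.0
```

```bash
cat >> h.py <<'E'
def yaw(s):
    R=cv2.Rodrigues(np.array(s["orientation"]))[0];return R,np.arctan2(R[1,1],R[0,1])
def togo(x,y):
    s=robot.read_state();R,a=yaw(s);d=np.array([x,y,s["tool_pos"][2]])-s["tool_pos"]
    print("pos",s["tool_pos"].round(4),"yaw_y",np.degrees(a).round(2),"tool d",(R.T@d).round(4),"F",s["force"].round(2),"q",s["q"].round(2),"t",s["t"])
E
python3 -c "
from h import *
togo(.5198,-.1203)"
```

```text
pos [ 0.5204 -0.1208  0.2407] yaw_y 5.26 tool d [ 0.0005 -0.0006 -0.    ] F [ 0.25  0.08 -0.6 ] q [-0.32 -0.05  1.67  0.    1.52 -0.42] t 3.0
```

In the tool's units: 0.03 m is 0.3, 0.02 m is 0.2.

>>> tcp_steps --moves '[[0.07,0,0,0.3,0],[0.07,0,0,0.3,0],[0.07,0,0,0.3,0],[0.07,0,0,0.3,0],[0.07,0,0,0.3,0],[0.07,0,0,0.3,0],[0.07,0,0,0.2,0],[0.07,0,0,0.08,0],[0.07,0,0,0,0],[0.03,0,0,0,0],[0.03,0,0,0,0],[0.03,0,0,0,0],[0.03,0,0,0,0],[0.03,0,0,0,0],[0.03,0,0,0,0],[0.03,0,0,0,0]]' --grip_n 6

```text
t: 4.6
tool_pos: [0.521, -0.1209, 0.0333]
orientation: [2.112, 2.325, 0.001]
force: [-0.4, 0.5, 5.5]
opening: 0.0401
gripper_force: 6.0
```

```bash
python3 - <<'E'
import numpy as np
r=np.hypot(.073,.030);a=np.radians(np.linspace(22.3,112.3,19));x=r*np.cos(a);z=r*np.sin(a)
print(np.c_[np.diff(x),-np.diff(z)].round(4).tolist())
E
```

```text
[[-0.0029, -0.0063], [-0.0034, -0.006], [-0.0039, -0.0057], [-0.0044, -0.0053], [-0.0049, -0.0049], [-0.0053, -0.0044], [-0.0056, -0.004], [-0.006, -0.0035], [-0.0062, -0.0029], [-0.0065, -0.0024], [-0.0066, -0.0018], [-0.0068, -0.0012], [-0.0069, -0.0006], [-0.0069, -0.0], [-0.0069, 0.0006], [-0.0068, 0.0012], [-0.0067, 0.0018], [-0.0065, 0.0023]]
```

Gripped at 40 mm. Next is the first two thirds of the tipping arc.

In the tool's units: -0.0068 m is -0.068, -0.0066 m is -0.066.

>>> tcp_steps --moves '[[0.03,-0.029,0,-0.063,0],[0.03,-0.034,0,-0.06,0],[0.03,-0.039,0,-0.057,0],[0.03,-0.044,0,-0.053,0],[0.03,-0.049,0,-0.049,0],[0.03,-0.053,0,-0.044,0],[0.03,-0.056,0,-0.04,0],[0.03,-0.06,0,-0.035,0],[0.03,-0.062,0,-0.03,0],[0.03,-0.065,0,-0.024,0],[0.03,-0.066,0,-0.018,0],[0.03,-0.068,0,-0.012,0],[0.03,0,0,0,0]]'

```text
t: 5.9
tool_pos: [0.5267, -0.1842, 0.0814]
orientation: [2.112, 2.324, -0.0]
force: [-0.4, -0.6, 0.9]
opening: 0.0398
gripper_force: 6.0
```

```bash
python3 - <<'E'
from h import *
T=robot.read_camera("top")["image"];S=robot.read_camera("scene")["image"]
f=lambda im,x,y:cv2.resize(im[y:y+90,x:x+120],(400,300),interpolation=cv2.INTER_CUBIC)
cv2.imwrite("pics/tip.png",np.hstack([f(T,335,205),f(S,315,190)])[:,:,::-1])
E
```

```text
(no output)
```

View pics/tip.png

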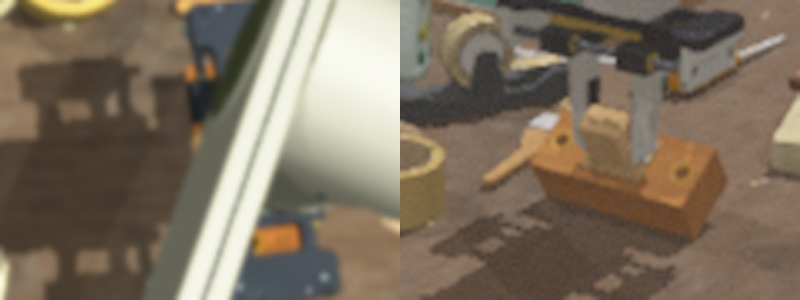

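The block is tipping about its edge, with the grip held in the scene crop and about 30° left to go. I'll finish the arc, lower slightly, open so it settles, then regrip firmly.

In the tool's units: -0.0069 m is -0.069, -0.0068 m is -0.068.

>>> tcp_steps --moves '[[0.03,-0.069,0,-0.006,0],[0.03,-0.069,0,0,0],[0.03,-0.069,0,0.006,0],[0.03,-0.068,0,0.012,0],[0.03,-0.067,0,0.018,0],[0.03,-0.065,0,0.023,0],[0.03,0,0,0.01,0],[0.03,0,0,0,0],[0.03,0,0,0,0]]'

```text
t: 6.9
tool_pos: [0.5306, -0.2244, 0.0754]
orientation: [2.112, 2.324, -0.001]
force: [-1.9, -4.5, 4.7]
opening: 0.0402
gripper_force: 6.0
```

>>> tcp_steps --moves '[[0.06,0,0,0,0],[0.06,0,0,0,0],[0.06,0,0,0,0],[0.06,0,0,0,0],[0.06,0,0,0,0]]'

```text
t: 7.4
tool_pos: [0.5302, -0.2232, 0.0746]
orientation: [-2.112, -2.325, -0.0]
force: [-0.2, 0.1, -0.2]
opening: 0.0597
gripper_force: 0.0
```

```bash
python3 - <<'E'
from h import *
T=robot.read_camera("top")["image"];S=robot.read_camera("scene")["image"]
f=lambda im,x,y:cv2.resize(im[y:y+90,x:x+120],(400,300),interpolation=cv2.INTER_CUBIC)
cv2.imwrite("pics/up.png",np.hstack([f(T,335,205),f(S,315,190)])[:,:,::-1])
E
```

```text
(no output)
```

View pics/up.png

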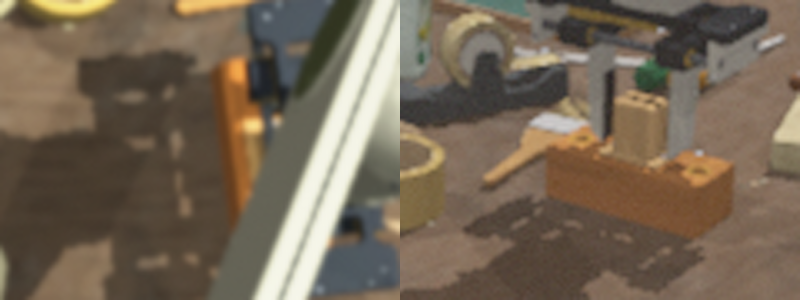

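The upper half stands upright. In the scene crop, the grip top is at about (387,219) and the block's front face top corners at (359,237) and (405.6,245). I'll check where it sits relative to the tool.

```bash
python3 - <<'E'
from h import *
np.set_printoptions(precision=4,suppress=True)
S=robot.read_camera("scene");T=robot.read_camera("top")
s=robot.read_state();R,a=yaw(s);p=s["tool_pos"]
def loc(n,c,uv,z): q=plane(c,uv,z); print(n,q,(R.T@(q-p))[:2])
loc("griptop",S,(387,219.4),.095)
A=[("tl",(359,237.4),.045),("tr",(405.6,245),.045),("trr",(414.9,239.5),.045),("bl",(358.5,250),0),("br",(404,261),0)]
for n,u,z in A: loc(n,S,u,z)
# left edge of block top in top view, crop (216,65)->,(235,230)
for u in ((335+216/3.333,205+65/3.333),(335+235/3.333,205+230/3.333)): loc("topL",T,u,.045)
E
```

```text
griptop [ 0.527  -0.2148  0.095 ] [ 0.0089 -0.0025]
tl [ 0.579  -0.1601  0.045 ] [0.0583 0.0545]
tr [ 0.4545 -0.2026  0.045 ] [ 0.028  -0.0735]
trr [ 0.4568 -0.2481  0.045 ] [-0.0175 -0.0756]
bl [ 0.5895 -0.171   0.    ] [0.0465 0.0639]
br [ 0.4539 -0.1978 -0.    ] [ 0.0329 -0.0736]
topL [ 0.5952 -0.1843  0.045 ] [0.0327 0.0683]
topL [ 0.4778 -0.1935  0.045 ] [ 0.0348 -0.0494]
```

>>> tcp_steps --moves '[[0.06,0.02,0,0,0],[0.06,0.02,0,0,0],[0.06,0,0,0,0],[0.03,0,0,0,0],[0.03,0,0,0,0],[0.03,0,0,0,0],[0.03,0,0,0,0],[0.03,0,0,0,0]]' --grip_n 50

```text
t: 8.4
tool_pos: [0.53, -0.2195, 0.0748]
orientation: [2.112, 2.325, 0.0]
force: [0.2, -0.2, -0.4]
opening: 0.0395
gripper_force: 50.0
```

>>> tcp_steps --moves '[[0.03,0,0,-0.1,0],[0.03,0,0,-0.2,0],[0.03,0,0,-0.3,0],[0.03,0,0,-0.3,0],[0.03,0,0,-0.2,0],[0.03,0,0,0,0],[0.03,0,0,0,0]]'

```text
t: 9.1
tool_pos: [0.5299, -0.2195, 0.1846]
orientation: [2.112, 2.325, 0.0]
force: [-0.3, -0.4, -3.1]
opening: 0.0399
gripper_force: 50.0
```

```bash
python3 -c "
from h import *
togo(.548,.186)"
```

```text
pos [ 0.5299 -0.2195  0.1846] yaw_y 5.5 tool d [ 0.4019  0.0569 -0.    ] F [-0.34 -0.38 -3.06] q [-0.48  0.09  1.63 -0.    1.42 -0.58] t 9.1
```

In the tool's units: 0.0287 m is 0.287, 0.0041 m is 0.041.

>>> tcp_steps --moves '[[0.03,0.287,0.041,0,0],[0.03,0.287,0.041,0,0],[0.03,0.287,0.041,0,0],[0.03,0.287,0.041,0,0],[0.03,0.287,0.041,0,0],[0.03,0.287,0.041,0,0],[0.03,0.287,0.041,0,0],[0.03,0.287,0.041,0,0],[0.03,0.287,0.041,0,0],[0.03,0.287,0.041,0,0],[0.03,0.287,0.041,0,0],[0.03,0.287,0.041,0,0],[0.03,0.287,0.041,0,0],[0.03,0.287,0.041,0,0]]'

```text
t: 10.5
tool_pos: [0.5471, 0.1868, 0.1821]
orientation: [-2.111, -2.324, 0.005]
force: [0.2, -0.5, -3.2]
opening: 0.0396
gripper_force: 50.0
```

>>> tcp_steps --moves '[[0.03,0,0,0,-0.1244],[0.03,0,0,0,-0.1244],[0.03,0,0,0,-0.1244],[0.03,0,0,0,-0.1244],[0.03,0,0,0,-0.1244],[0.03,0,0,0,-0.1244],[0.03,0,0,0,-0.1244],[0.03,0,0,0,-0.1244],[0.03,0,0,0,-0.1244],[0.03,0,0,0,-0.1244],[0.03,0,0,0,0],[0.03,0,0,0,0]]'

```text
t: 11.7
tool_pos: [0.5476, 0.1857, 0.1831]
orientation: [-0.367, -3.117, 0.002]
force: [0.8, 0.4, -3.3]
opening: 0.0397
gripper_force: 50.0
```

```bash
python3 - <<'E'
from h import *
togo(.548,.186)
T=robot.read_camera("top")["image"];S=robot.read_camera("scene")["image"]
f=lambda im,x,y:cv2.resize(im[y:y+90,x:x+120],(400,300),interpolation=cv2.INTER_CUBIC)
cv2.imwrite("pics/over.png",np.hstack([f(T,190,200),f(S,212,230)])[:,:,::-1])
E
```

```text
pos [0.5476 0.1857 0.1831] yaw_y 76.57 tool d [-0.0003  0.0004 -0.    ] F [ 0.82  0.39 -3.33] q [ 0.24  0.11  1.62  0.    1.42 -1.1 ] t 11.7
```

View pics/over.png

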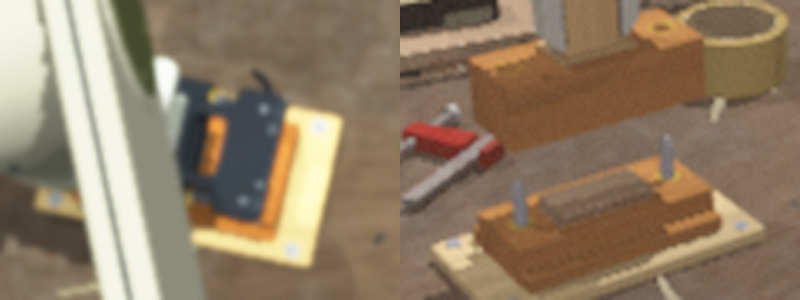

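The scene crop shows the upper half above both dowels. Its front lower corners are near (245.6,275.6) and (302.9,260), and the lower block's front top corners near (248.7,304.7) and (306.2,285.5). I'll compare the two in the tool frame.

```bash
python3 - <<'E'
from h import *
np.set_printoptions(precision=4,suppress=True)
S=robot.read_camera("scene");s=robot.read_state();R,a=yaw(s);p=s["tool_pos"]
def loc(n,uv,z): q=plane(S,uv,z); print(n,q,(R.T@(q-p))[:2])
z=p[2]-.0748
loc("uFL",(245.6,275.6),z);loc("uFR",(302.9,260),z)
loc("uLtop",(212+70/3.333,230+62/3.333),z+.045);loc("uFLtop",(212+107/3.333,230+87/3.333),z+.045);loc("uFRtop",(212+305/3.333,230+43/3.333),z+.045)
loc("lFL",(248.7,304.7),.04);loc("lFR",(306.2,285.5),.04);loc("lBL",(222+52/4,258+(445-300)/4),.04)
loc("tipL",(247,284.2),.072);loc("tipR",(291.3,270.1),.072)
E
```

```text
uFL [0.5363 0.2662 0.1094] [0.0301 0.0754]
uFR [0.4984 0.1317 0.1094] [ 0.0359 -0.0642]
uLtop [0.5859 0.2565 0.1544] [-0.0204  0.0774]
uFLtop [0.5381 0.2645 0.1544] [0.028  0.0742]
uFRtop [0.4918 0.1342 0.1544] [ 0.043  -0.0633]
lFL [0.5321 0.2677 0.04  ] [0.0345 0.0759]
lFR [0.4999 0.1227 0.04  ] [ 0.0323 -0.0726]
lBL [0.5912 0.2588 0.04  ] [-0.025  0.081]
tipL [0.56   0.2465 0.072 ] [0.0025 0.0618]
tipR [0.5361 0.134  0.072 ] [-0.0003 -0.0532]
```

>>> tcp_steps --moves '[[0.03,-0.01,0,0.1,0],[0.03,0,0,0.1,0],[0.03,0,0,0.08,0],[0.03,0,0,0.04,0],[0.03,0,0,0.04,0],[0.03,0,0,0.04,0],[0.03,0,0,0.04,0],[0.03,0,0,0.03,0],[0.03,0,0,0,0]]'

```text
t: 12.75
tool_pos: [0.548, 0.1869, 0.1378]
orientation: [-0.361, -3.117, -0.002]
force: [-7.4, 4.6, 2.2]
opening: 0.0396
gripper_force: 50.0
```

```bash
python3 -c "
from h import *
togo(.548,.186)"
```

```text
pos [0.548  0.1869 0.1378] yaw_y 76.81 tool d [-0.0002 -0.0009 -0.    ] F [-7.44  4.58  2.18] q [ 0.24  0.15  1.66  0.    1.34 -1.1 ] t 12.75
```

Holes are on the noses, with about 8 N pushing toward tool +x, so I'll ease that way while going down.

>>> tcp_steps --moves '[[0.03,0.01,0.003,0,0],[0.03,0.01,0.002,0,0],[0.03,0,0,0.02,0],[0.03,0,0,0.02,0],[0.03,0,0,0,0]]'

```text
t: 13.25
tool_pos: [0.547, 0.1872, 0.1335]
orientation: [-0.361, -3.119, -0.001]
force: [-5.7, 3.0, -1.7]
opening: 0.0396
gripper_force: 50.0
```

```bash
python3 -c "
from h import *
togo(.548,.186);s=robot.read_state();print(yaw(s)[0].T@s['force'],s['wrist_torque'])"
```

```text
pos [0.547  0.1872 0.1335] yaw_y 76.79 tool d [-0.0012 -0.0009 -0.    ] F [-5.66  3.04 -1.67] q [ 0.24  0.15  1.67  0.    1.33 -1.1 ] t 13.25
[6.20657874 1.66262141 1.68335288] [0.80483713 0.89676773 0.10809123]
```

In the tool's units: 0.0005 m is 0.005, 0.003 m is 0.03.

>>> tcp_steps --moves '[[0.03,0.01,0.005,0.02,0],[0.03,0.01,0,0.02,0],[0.03,0,0,0.03,0],[0.03,0,0,0.03,0],[0.03,0,0,0,0]]'

```text
t: 13.75
tool_pos: [0.5457, 0.1873, 0.1231]
orientation: [-0.362, -3.12, 0.001]
force: [-0.5, 0.2, -2.7]
opening: 0.0397
gripper_force: 50.0
```

```bash
python3 -c "
from h import *
togo(.548,.186);s=robot.read_state();print(yaw(s)[0].T@s['force'],s['wrist_torque'])"
```

```text
pos [0.5457 0.1873 0.1231] yaw_y 76.77 tool d [-0.0026 -0.0007 -0.    ] F [-0.47  0.2  -2.69] q [ 0.24  0.15  1.68 -0.    1.31 -1.1 ] t 13.75
[0.49917419 0.08691424 2.69269465] [ 0.02000959 -0.13478367 -0.00324848]
```

Lateral force is now gone and the half is sliding freely, about to meet the blank. Next I'll press.

In the tool's units: 0.002 m is 0.02.

>>> tcp_steps --moves '[[0.03,0,0,0.02,0],[0.03,0,0,0.02,0],[0.03,0,0,0,0]]' --grip_n 60

```text
t: 14.05
tool_pos: [0.5461, 0.1875, 0.1202]
orientation: [0.362, 3.12, -0.0]
force: [-1.8, -1.2, 3.3]
opening: 0.0399
gripper_force: 60.0
```

>>> tcp_steps --moves '[[0.03,0,0,0.02,0],[0.03,0,0,0.02,0],[0.03,0,0,0,0]]'

```text
t: 14.35
tool_pos: [0.5462, 0.1875, 0.1163]
orientation: [0.362, 3.12, 0.0]
force: [-3.0, -1.7, 6.1]
opening: 0.0396
gripper_force: 60.0
```

>>> tcp_steps --moves '[[0.03,0,0,0.01,0],[0.03,0,0,0,0]]'

```text
t: 14.55
tool_pos: [0.5462, 0.1875, 0.1155]
orientation: [0.362, 3.12, 0.0]
force: [-3.6, -2.4, 7.5]
opening: 0.0394
gripper_force: 60.0
```

In the tool's units: 0.001 m is 0.01.

>>> tcp_steps --moves '[[0.03,0,0,0.01,0],[0.03,0,0,0,0]]'

```text
t: 14.75
tool_pos: [0.5462, 0.1875, 0.1149]
orientation: [0.362, 3.12, 0.0]
force: [-3.4, -2.1, 8.7]
opening: 0.0392
gripper_force: 60.0
```

>>> tcp_steps --moves '[[0.03,0,0,0.01,0],[0.03,0,0,0,0]]'

```text
t: 14.95
tool_pos: [0.5463, 0.1875, 0.1148]
orientation: [0.362, 3.12, 0.0]
force: [-8.8, -4.3, 16.7]
opening: 0.0401
gripper_force: 60.0
```

>>> tcp_steps --moves '[[0.03,0,0,0.01,0],[0.03,0,0,0,0]]'

```text
t: 15.15
tool_pos: [0.5463, 0.1875, 0.1148]
orientation: [0.362, 3.119, -0.0]
force: [-12.5, -4.5, 23.7]
opening: 0.0398
gripper_force: 60.0
```

The half has stopped hard at z = 0.1148, exactly 40 mm of mating height, while the force rises. One look to verify.

>>> tcp_steps --moves '[[0.03,0,0,0.005,0],[0.03,0,0,0,0],[0.03,0,0,0,0],[0.03,0,0,0,0]]'

```text
t: 15.55
tool_pos: [0.5464, 0.1875, 0.1148]
orientation: [0.361, 3.119, 0.0]
force: [-13.9, -5.6, 27.1]
opening: 0.0399
gripper_force: 60.0
```

```bash
python3 - <<'E'
from h import *
S=robot.read_camera("scene")["image"]
a=cv2.resize(S[230:335,200:340],(800,600),interpolation=cv2.INTER_CUBIC)
cv2.imwrite("pics/shut.png",a[:,:,::-1])
E
```

```text
(no output)
```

View pics/shut.png

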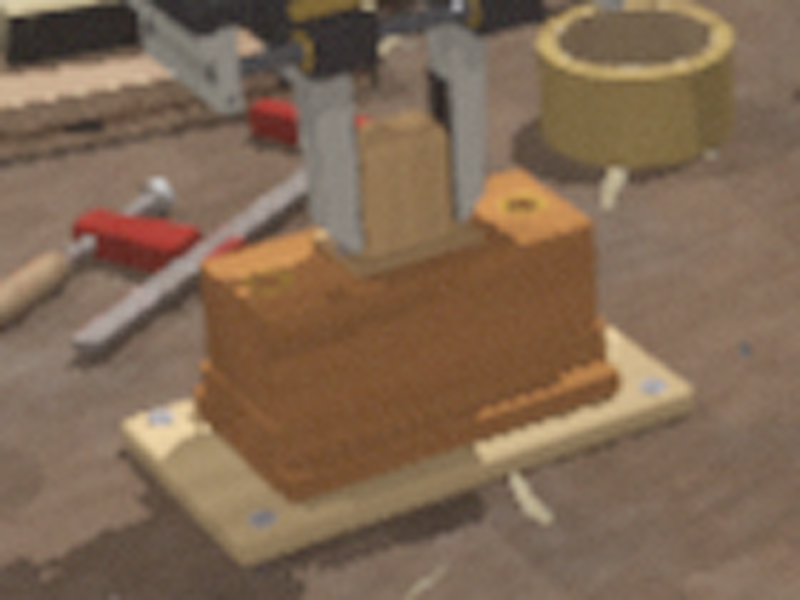

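The picture shows the upper half seated flush on the lower half, with no gap along the seam, the fingers on the grip and the things around undisturbed. I'll hand it in.

```bash
python3 -c "
from plant import robot
print(robot.close_job())"
```

```text
the job is handed in; nothing more can be done
None
```

I stood the upper half upright, fitted it grip-up on the two dowels and pressed the form fully shut, then handed the job in at about 16 s with the fingers still gripping at 60 N and pressing down with about 27 N.

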